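Hold the press lever level over its assembly cradle

TASK

Clear the assembly cradle by hanging the tin pail that stands on it by its bail on the hook of the stand, and let go of it. Then pick up the hub-heavy press lever by its balance point and hold it level and still above the cradle, the middle of its hub over the middle of the round cup and its bar over the fork, with the hub's underside about 4 cm above the cup's rim and the lever touching nothing but the gripper; finish while still holding it there, do not set it down or let go. Leave the other things on the bench where they are.

Things in the scene. Friction and masses are not known exactly. Their poses are not given: they have to be found in the camera images.
- tin: Bare-metal pail, 80 mm wide, 50 mm high, 0.12 to 0.21 kg, standing on the cradle between cup and fork. Origin: centre of its underside, z up. A stiff bail of 6 mm wire that does not swing: uprights at y = +-44 mm and a straight level top bar along y, -45 to +45 mm, 127 mm above the underside. The window under the bar is 84 mm wide, 74 mm high.
- tin_bail (a point): Middle of the bail's top bar (wire centre), axes as the pail's; the bar runs along y. Pinch the bar from above 28 mm from this middle, on either side: that leaves the middle free for the hook.
- hook_stand: Fixed stand: dark wooden foot 150 x 100 x 16 mm, dark steel post 12 x 14 mm at x = +62 mm, and a flat hook arm 12 mm wide, 4 mm thick, running level from the post's top towards -x to an upturned tip at x = -52 mm that rises 18 mm above the arm. Origin on the bench below the middle of the arm, z up.
- hook_arm (a point): Middle of the hook arm's upper face, 204 mm above the bench; axes as the stand's. The bail's bar rests here across the arm (along y): bring it from beyond the tip with the tip inside the bail's window, move along +x over the tip, lower. Here the pail clears post and foot.
- lever: Offset press lever, dark steel, 0.65 to 0.89 kg, lying level on the bench. Upright hub, 44 mm in diameter and 44 mm high, dark bore on top; a straight bar 12 mm wide, 16 mm high runs from it along +x, 14 to 30 mm above the underside, x = 22 to 212 mm; a black ball 44 mm in diameter at x = 230 mm. Origin: centre of the hub's underside, z up.
- lever_balance (a point): Balance point (centre of mass) of the lever, inside the bar: 58 mm from the hub's axis towards the ball (36 mm from the hub's surface), 22 mm above the underside. Grip the bar here, across its 12 mm width.
- lever_bar (a point): Point on the bar's centre line 160 mm from the hub's axis, 22 mm above the underside: the part that belongs over the fork.
- cradle: Fixed cast-metal assembly cradle: board 250 x 100 x 15 mm, along its x axis a round cup at x = -80 mm and a fork at x = +80 mm. Origin at the centre of its underside, z up. The pail stands on the board about 12 mm from the middle towards the fork.
- cradle_cup (a point): Centre of the round cup's mouth, level with its rim, 70 mm above the bench. Cup: outer diameter 62 mm, inner 52 mm, 12 mm deep. The lever's hub belongs over it.
- cradle_fork (a point): Middle of the fork between the tops of its two prongs, 92 mm above the bench. The fork is 14 mm thick along x and 60 mm wide along y, its notch 20 mm wide and 20 mm deep. The lever's bar belongs over it.
- oilstone: Bystander: grey sharpening stone 150 x 50 x 22 mm; origin at the centre of its underside.
- offcut: Bystander: small wood offcut 30 x 45 x 25 mm; origin at the centre of its underside.
- jar: Bystander: amber jar 70 mm in diameter, 80 mm high; origin at the centre of its underside.
- hammer: Bystander: hammer lying on the bench.
- straightedge: Bystander: steel straightedge 300 x 32 x 8 mm; origin at the centre of its underside.
- pot: Bystander: white ceramic cup 84 mm in diameter, 100 mm high; origin at the centre of its underside.
- puck: Bystander: brass disc 48 mm in diameter, 20 mm high; origin at the centre of its underside.

How it is judged:
By the outcome, as a careful person would: the job done as asked, in the order asked, and still so for the second after the job is handed in, while the arm keeps its last pose, push and grip.
It also fails if it takes over 67 s, if anything falls off the work surface, if the arm or the gripper's body presses on something with over 40 N, if the wrist force passes 120 N, or if a joint passes its speed limit or range.

ROBOT

A 7-joint arm with a two-finger parallel gripper is mounted at the origin on the work surface. World frame = base frame: x ahead of the robot, y to its left, z up, the work surface at z = 0. Lengths are in m, angles in degrees, forces in N, time in s.
With the tool pointing down it reaches from about 0.35 to 0.9 m from the base axis. Payload 7.2 kg.
Tool frame: the origin (TCP) lies midway between the tips of the shut fingers; the grasp point (between the pads) lies 19 mm behind it; z points along the fingers, y is the line along which they close (so a half turn about z gives the same grasp; the last joint's range is limited). The gripper opens to 85 mm and grips with 20 to 120 N. Pads are 22 mm wide; open, the fingers measure 114 mm over their backs; the gripper's body (76 mm by 85 mm) begins 54 mm behind the grasp point. The pads swing forward as they close: fully open they stand 13 mm farther back than shut.
Start: joints at [63.128, 23.554, -0.728, 91.456, 0.321, 64.991, -4.71], TCP at [0.244, -0.575, 0.231] pointing down, gripper open.
Joint ranges: [-169.25, 169.25], [-16.82, 113.86], [-84.01, 82.57], [7.8, 145.47], [-59.2, 239.2], [7.22, 106.19], [-163.78, 163.78]. Speed limits (degrees/s): [136.94, 136.94, 172.46, 172.46, 180, 180, 180].

INTERFACE

Orientations are given as [roll, pitch, yaw] about the fixed x, y, z axes, in that order (R = Rz(yaw) Ry(pitch) Rx(roll)).
In Python, from bench import monitor, viewer, job, models gives the robot as it stands. The module is installed in compiled form; this text tells all that it offers.
- The arm moves only by the tool apply_moves, never from a script. Its arguments are lists of equal length, an entry for each row: "offset": the shift along the tool's x, y, z in m, a list of three; "rot": the turn, a rotation vector about the tool's x, y, z in rad, a list of three. A call has exactly 8 rows; each row is the pose to reach, as a shift and turn from the pose commanded when the call began, along the tool's axes at that moment; what a row does not reach only later rows make up. A row lasts 1/10 s, in which the tool goes at most 50 mm and 8.59 degrees, less where a joint would pass 70% of its speed; a pose out of reach is approached as far as the arm can. A call with a gripper value outside its range is refused whole. "hand" is the opening, from 0 (shut) to 1 (fully open), set as the call begins (left out, the last holds). The fingers move at their own pace and stop on an object; the grip force is fixed at half the most. Time passes only in rows, so rows that repeat a pose let the fingers close, or fill a call up. It gives the time, the measured TCP pose, the force, the opening and the grip force at its end, in the units of the state.
- monitor.get_obs(): the state, without advancing time (a new reading comes with each control period).
- viewer.snapshot(name): name is "scene" or "top" or "wrist"; returns a dict with "pixels" (420x560x3 uint8, red, green, blue), "fx", "fy", "cx", "cy" (pixels), "origin" and "orientation" of the camera in the world. Camera axes: x right, y down, z forward; pixel columns grow to the right and rows downward; lengths in m; the calibration is good to about 2 mm. The wrist camera is an equidistant fisheye: a pixel r from the principal point sees the ray r / f radians off the axis. A picture is of the moment at which its call begins. There is no depth.
- job.job_done(): hands the job in; it is judged then, once.
Trained networks look in the newest picture that a camera, given by its name, has taken for a name from the list of things; names that differ only in an ending like _2 or _b are one class to them, and where a whole thing is asked for, a point or a joint stands for the part that bears it (a point fixed in the world has none). Each returns a list of dicts, best first, with "score" (0 to 1); they miss things now and then, are a little off and sometimes report something else, mostly with a low value. They report only what shows in the picture. A call takes as long as a camera call.
- models.silhouettes(camera, query): "region" (420x560 bool, what is visible of it) and "centre" ([column, row] in pixels, amid what is visible of it).
The state is a dict: "t": time; "q": joint angles; "dq": joint speeds; "joint_efforts": joint torques, N m; "position": TCP position; "orientation": TCP orientation; "contact_force": force on the tool from outside, world axes, zero at the start; "torque": the same for the moment, N m; "gripper_width": opening from 0.0 (shut) to 1.0 (fully open); "finger_force": force on a finger pad.
Only numpy, scipy, OpenCV 4.12 (cv2) and the standard library are available. Lean on these libraries where they do the work, as an engineer would, in place of code of your own. Each camera call takes 0.05 s, during which the arm holds its last target. There are 200 camera calls.

## Working session

There is one attempt and no reset: what is moved stays moved. The work goes in short steps, Python scripts to look and compute and a tool call to move; the robot and the scene stay as the last step left them, time stands still between calls to the robot, and variables do not carry over. Pictures are saved under pics/ and viewed, at most 10 in all, crops included, and the job is handed in when it is done.

Besides the shell and the picture viewer there is one more tool, called by a JSON object that holds its "name" and its "arguments", one argument or row to a line. apply_moves: Moves the arm, as the interface text tells. Its arguments: {"type":"object","properties":{"offset":{"type":"array"},"rot":{"type":"array"},"hand":{"type":"number"}},"required":["offset","rot"]}

```bash
mkdir -p pics; cat > h.py <<'E'
import numpy as np, cv2
from scipy.spatial.transform import Rotation as R
from bench import monitor, viewer, job, models
def Rm(o):
    o=np.array(o,float)
    return o if o.shape==(3,3) else R.from_euler('xyz',o,degrees=True).as_matrix() if o.size==3 else R.from_quat(o).as_matrix()
def save(s,n): cv2.imwrite('pics/'+n,cv2.cvtColor(s['pixels'],cv2.COLOR_RGB2BGR))
def ray(s,p,fish=False):
    x=(p[0]-s['cx'])/s['fx'];y=(p[1]-s['cy'])/s['fy']
    if fish:
        r=np.hypot(x,y); d=np.array([x/r*np.sin(r),y/r*np.sin(r),np.cos(r)]) if r>0 else np.array([0,0,1.])
    else: d=np.array([x,y,1.])
    return np.array(s['origin']),Rm(s['orientation'])@d
def atz(s,p,z,fish=False):
    o,d=ray(s,p,fish); return o+d*(z-o[2])/d[2]
def proj(s,P,fish=False):
    c=Rm(s['orientation']).T@(np.array(P)-s['origin'])
    if fish:
        a=np.arctan2(np.hypot(c[0],c[1]),c[2]);n=np.hypot(c[0],c[1]); u=c[:2]/n*a
    else: u=c[:2]/c[2]
    return np.array([u[0]*s['fx']+s['cx'],u[1]*s['fy']+s['cy']])
E
python3 - <<'E'
from h import *
print(monitor.get_obs())
for n in ['scene','top']:
    s=viewer.snapshot(n); save(s,n+'0.png'); print(n,s['origin'],s['orientation'],s['fx'],s['cx'],s['cy'])
    for q in ['tin','tin_bail','hook_stand','hook_arm','lever','lever_balance','cradle','cradle_cup','cradle_fork','jar','pot']:
        for d in models.silhouettes(n,q)[:2]:
            m=d['region']; ys,xs=np.nonzero(m); print(q,round(d['score'],2),np.round(d['centre'],1),m.sum(),xs.min(),xs.max(),ys.min(),ys.max())
E
```

```text
{'t': 0.0, 'q': array([63.12894458, 23.59990776, -0.72889332, 91.50474776,  0.32149277,
       64.99039273, -4.71148763]), 'dq': array([-0.04298334,  0.07304839, -0.03434421, -0.02008198,  0.00067213,
       -0.01709277, -0.03058636]), 'joint_efforts': array([ 8.63547757e-04, -6.00627708e+01,  6.82366658e-01, -2.99409217e+01,
        1.38962158e-02,  1.07993602e-02, -2.01928287e-05]), 'position': array([ 0.24360721, -0.57502385,  0.23044922]), 'orientation': array([-1.79907259e+02,  6.96437663e-03,  2.29639024e+01]), 'contact_force': array([ 0.47942998, -0.1719373 , -0.17762658]), 'torque': array([ 0.02998279, -0.0178711 ,  0.05471875]), 'finger_force': 0.0, 'gripper_width': 1.000524931997457}
scene [ 1.53475891 -0.03944491  1.21368273] [-138.32426199   -1.06221156   88.23831856] 533.7309331211162 280.5546960579296 210.98105067069287
tin 0.7 [175.3 227.4] 549 156 188 215 240
tin_bail 0.75 [168.1 223.3] 734 151 188 204 243
hook_stand 0.93 [377.  249.8] 1855 353 393 183 278
hook_arm 0.73 [375.3 248.4] 1801 353 392 183 278
hook_arm 0.26 [107.6 256.6] 1062 95 119 213 299
lever 0.95 [294.
[... 642 characters left out ...]
n_bail 0.68 [239.3 280.9] 135 233 247 272 285
tin_bail 0.61 [384.1 217.9] 685 366 399 204 231
hook_arm 0.72 [188.5 192.7] 1919 163 211 165 220
lever 0.71 [265.3 219.2] 503 253 275 166 256
lever 0.31 [186.7 191.1] 1911 163 211 165 220
lever_balance 0.75 [264. 208.] 643 252 275 165 257
cradle 0.66 [265.4 212.5] 600 252 275 166 256
cradle 0.31 [237.4 279.6] 153 232 247 272 285
cradle_cup 0.67 [374.9 232.6] 2270 353 401 180 268
cradle_fork 0.97 [377.  235.1] 2334 352 401 181 268
cradle_fork 0.23 [265.5 215. ] 651 252 275 166 257
jar 0.62 [231.6 139.4] 479 221 242 124 151
jar 0.55 [111.  196.5] 898 92 130 182 211
pot 0.71 [110.7 202.5] 941 91 130 182 211
pot 0.34 [344.5 300.9] 978 335 355 275 328
```

```bash
python3 - <<'E'
import cv2,numpy as np
a=cv2.imread('pics/top0.png')[110:320,80:460]; b=cv2.imread('pics/scene0.png')[160:370,80:480]
cv2.imwrite('pics/topc.png',cv2.resize(a,None,fx=2.1,fy=2.1,interpolation=3)); cv2.imwrite('pics/scenec.png',cv2.resize(b,None,fx=2,fy=2,interpolation=3))
E
```

```text
(no output)
```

View pics/topc.png

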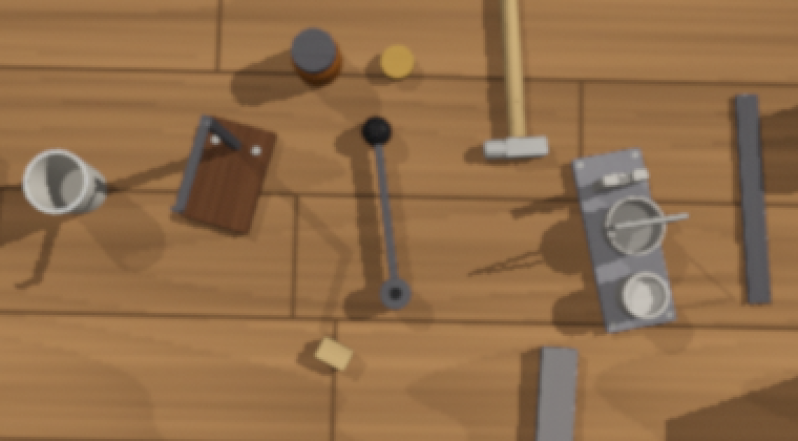

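View pics/scenec.png

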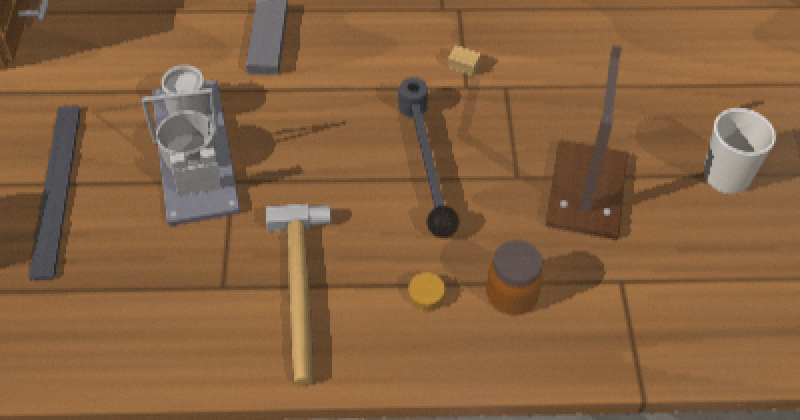

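The top crop (2.1x, offset 80,110) shows the hub at (396,294) and ball at (377,131). The cup is at (646,296), the fork at (625,179), and the bail bar runs (609,227)–(688,216). The hook arm runs from the tip at (178,210) to the post at (208,120). The scene crop (2x, offset 80,160) agrees.

```bash
python3 - <<'E'
from h import *
t=viewer.snapshot('top'); s=viewer.snapshot('scene')
T=lambda u,v,z: atz(t,(80+u/2.1,110+v/2.1),z)
S=lambda u,v,z: atz(s,(80+u/2,160+v/2),z)
P={'hub':(T(396,294,.044),S(412,90,.044)),'ball':(T(377,131,.022),S(442,221,.022)),'cup':(T(646,296,.07),S(182,80,.07)),'fork':(T(625,179,.092),S(193,156,.092)),
'bailA':(T(609,227,.142),S(212,92,.142)),'bailB':(T(688,216,.142),S(145,98,.142)),'rim':(T(635,226,.065),S(186,132,.065)),
'tip':(T(178,211,.222),S(600,125,.2)),'posttop':(T(208,121,.204),S(616,48,.204)),
'c1':(T(574,160,.015),S(237,211,.015)),'c2':(T(638,150,.015),S(167,222,.015)),'c3':(T(675,319,.015),S(0,0,0)),'c4':(T(609,332,.015),S(0,0,0)),
'f1':(T(205,115,.016),S(619,237,.016)),'f2':(T(276,133,.016),S(547,226,.016)),'f3':(T(247,234,.016),S(562,142,.016)),'f4':(T(172,212,.016),S(629,152,.016))}
for k,(a,b) in P.items(): print(k,a.round(3),b.round(3))
ax=lambda a,b: np.degrees(np.arctan2(b[1]-a[1],b[0]-a[0])).round(1)
print('lever',ax(P['hub'][0],P['ball'][0]),np.hypot(*(P['hub'][0]-P['ball'][0])[:2]),'cup-fork',ax(P['cup'][0],P['fork'][0]),np.hypot(*(P['cup'][0]-P['fork'][0])[:2]))
print('board',sum(P[c][0] for c in('c1','c2','c3','c4'))/4,ax(P['c4'][0],P['c1'][0]),ax(P['c3'][0],P['c2'][0]))
print('bail',ax(P['bailA'][0],P['bailB'][0]),np.hypot(*(P['bailA'][0]-P['bailB'][0])[:2]))
print('foot',sum(P[c][0] for c in('f1','f2','f3','f4'))/4,sum(P[c][1] for c in('f1','f2','f3','f4'))/4,ax(P['f4'][0],P['f1'][0]),ax(P['f3'][0],P['f2'][0]))
print(t['orientation'])
E
```

```text
hub [0.463 0.032 0.044] [0.471 0.031 0.044]
ball [0.693 0.064 0.022] [0.693 0.064 0.022]
cup [ 0.468 -0.304  0.07 ] [ 0.47  -0.304  0.07 ]
fork [ 0.623 -0.271  0.092] [ 0.63  -0.27   0.092]
bailA [ 0.554 -0.238  0.142] [ 0.56  -0.245  0.142]
bailB [ 0.571 -0.339  0.142] [ 0.57  -0.333  0.142]
rim [ 0.562 -0.291  0.065] [ 0.565 -0.289  0.065]
tip [0.556 0.288 0.222] [0.675 0.255 0.2  ]
posttop [0.668 0.261 0.204] [0.545 0.296 0.204]
c1 [ 0.658 -0.217  0.015] [ 0.666 -0.216  0.015]
c2 [ 0.675 -0.308  0.015] [ 0.683 -0.31   0.015]
c3 [ 0.437 -0.36   0.015] [ 0.221 -0.638  0.   ]
c4 [ 0.417 -0.267  0.015] [ 0.221 -0.638  0.   ]
f1 [0.711 0.31  0.016] [0.719 0.304 0.016]
f2 [0.688 0.208 0.016] [0.699 0.208 0.016]
f3 [0.543 0.244 0.016] [0.551 0.248 0.016]
f4 [0.572 0.35  0.016] [0.571 0.343 0.016]
lever 8.1 0.23145970355926557 cup-fork 12.2 0.15835789194717842
board [ 0.54660766 -0.28777663  0.015     ] 11.8 12.3
bail -80.9 0.10189307192276029
foot [0.62841033 0.27795795 0.016     ] [0.63512176 0.27559878 0.016     ] -16.2 -13.9
[-174.95480091   -0.37153396  -88.79292007]
```

```bash
cat >> h.py <<'E'
def go(p,yaw,roll=180,pitch=0):
    o=monitor.get_obs(); R0=Rm(o['orientation']); R1=R.from_euler('xyz',[roll,pitch,yaw],degrees=True).as_matrix()
    print('at',o['position'].round(4),o['orientation'].round(2),'t',round(o['t'],2),'F',o['contact_force'].round(1))
    print('offset',(R0.T@(np.array(p)-o['position'])).round(4).tolist(),'rot',R.from_matrix(R0.T@R1).as_rotvec().round(4).tolist())
E
python3 -c "
from h import *
go([.567,-.317,.25],99)"
```

```text
at [ 0.2438 -0.5755  0.2313] [180.     0.    22.96] t 1.3 F [ 0.4 -0.6  0.5]
offset [0.3984, -0.1119, -0.0187] rot [0.0, 0.0, -1.3271]
```

{"name": "apply_moves", "arguments": {
  "offset": [
    [0.04,-0.011,-0.019],
    [0.085,-0.024,-0.019],
    [0.135,-0.038,-0.019],
    [0.185,-0.052,-0.019],
    [0.235,-0.066,-0.019],
    [0.285,-0.08,-0.019],
    [0.335,-0.094,-0.019],
    [0.375,-0.105,-0.019]
  ],
  "rot": [
    [0,0,-0.14],
    [0,0,-0.29],
    [0,0,-0.44],
    [0,0,-0.59],
    [0,0,-0.74],
    [0,0,-0.89],
    [0,0,-1.04],
    [0,0,-1.18]
  ]
}}

```text
t: 2.1
position: [0.5486, -0.3319, 0.2506]
orientation: [180.0, 0.0, 90.9]
contact_force: [0.6, 0.3, -0.3]
gripper_width: 0.999
finger_force: 0.0
```

```bash
python3 -c "
from h import *
go([.567,-.317,.23],99)
w=viewer.snapshot('wrist');save(w,'w1.png');print(w['fx'],w['origin'],w['orientation'])
for q in ['tin','cradle_cup','tin_bail','cradle_fork']:
  for d in models.silhouettes('wrist',q)[:2]: print(q,d['score'],d['centre'],d['region'].sum())
for n,P in [('bail',(.563,-.289,.142)),('cup',(.469,-.304,.07)),('fork',(.626,-.271,.092))]: print(n,proj(w,P,True))
"
```

```text
at [ 0.5486 -0.3319  0.2506] [1.7997e+02 2.0000e-02 9.0900e+01] t 2.1 F [ 0.6  0.3 -0.3]
offset [0.0146, 0.0186, 0.0206] rot [0.0004, 0.0004, -0.1414]
325.19226210127806 [ 0.54608064 -0.26416893  0.39363992] [1.64471165e+02 5.77226206e-02 9.29529906e-01]
tin 0.75 [294.9, 147.3] 5161
cradle_cup 0.6 [250.4, 134.4] 12758
tin_bail 0.87 [294.2, 146.3] 5108
cradle_fork 0.61 [296.4, 145.3] 5061
cradle_fork 0.6 [253.2, 136.1] 12755
bail [299.5209345  149.90497611]
cup [201.79936692 156.96119393]
fork [363.11211012 128.05427594]
```

View pics/w1.png

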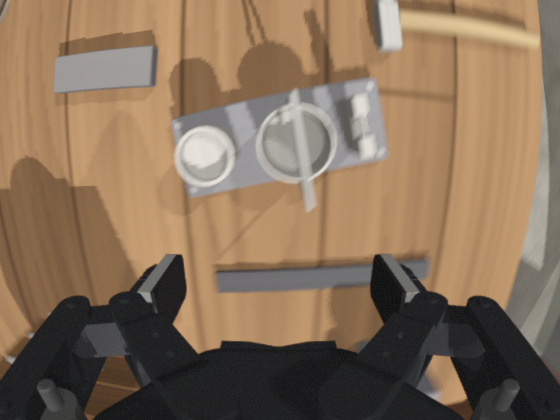

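Wrist view: bail bar from (294,93) to (310,207), cup mouth at (205,156), fork at (361,125).

```bash
python3 -c "
from h import *
w=viewer.snapshot('wrist')
for n,u,v,z in [('A',294,93,.142),('B',310,207,.142),('cup',205,156,.07),('fork',361,125,.092),('c1',373,80,.015),('c2',385,160,.015),('c3',191,195,.015),('c4',173,119,.015)]: print(n,atz(w,(u,v),z,True).round(4))
go([.567,-.317,.123],98)
"
```

```text
A [ 0.5565 -0.2466  0.142 ]
B [ 0.571  -0.3364  0.142 ]
cup [ 0.4708 -0.3041  0.07  ]
fork [ 0.6222 -0.2703  0.092 ]
c1 [ 0.6553 -0.2167  0.015 ]
c2 [ 0.6743 -0.3121  0.015 ]
c3 [ 0.4386 -0.3584  0.015 ]
c4 [ 0.4194 -0.2651  0.015 ]
at [ 0.5463 -0.3344  0.2501] [-1.7995e+02  4.0000e-02  9.0440e+01] t 2.4 F [-0.7 -1.4  0.2]
offset [0.0174, 0.0209, 0.1271] rot [-0.001, 0.0007, -0.132]
```

{"name": "apply_moves", "arguments": {
  "offset": [
    [0.007,0.01,0.01],
    [0.015,0.021,0.03],
    [0.015,0.021,0.055],
    [0.015,0.021,0.08],
    [0.015,0.021,0.1],
    [0.015,0.021,0.117],
    [0.015,0.021,0.127],
    [0.015,0.021,0.127]
  ],
  "rot": [
    [0,0,-0.08],
    [0,0,-0.151],
    [0,0,-0.151],
    [0,0,-0.151],
    [0,0,-0.151],
    [0,0,-0.151],
    [0,0,-0.151],
    [0,0,-0.151]
  ]
}}

```text
t: 3.2
position: [0.5665, -0.319, 0.122]
orientation: [-179.9, -0.1, 99.1]
contact_force: [-0.6, -0.5, -0.2]
gripper_width: 1.0
finger_force: 0.0
```

{"name": "apply_moves", "arguments": {
  "offset": [
    [0,0,0],
    [0,0,0],
    [0,0,0],
    [0,0,0],
    [0,0,0],
    [0,0,0],
    [0,0,0],
    [0,0,0]
  ],
  "rot": [
    [0,0,0],
    [0,0,0],
    [0,0,0],
    [0,0,0],
    [0,0,0],
    [0,0,0],
    [0,0,0],
    [0,0,0]
  ],
  "hand": 0
}}

```text
t: 4.0
position: [0.5684, -0.3181, 0.1236]
orientation: [180.0, 0.0, 99.2]
contact_force: [1.0, -0.4, 1.5]
gripper_width: 0.044
finger_force: 58.6
```

{"name": "apply_moves", "arguments": {
  "offset": [
    [0,0,-0.004],
    [0,0,-0.015],
    [0,0,-0.03],
    [0,0,-0.05],
    [0,0,-0.07],
    [0,0,-0.09],
    [0,0,-0.102],
    [0,0,-0.108]
  ],
  "rot": [
    [0,0,0],
    [0,0,0],
    [0,0,0],
    [0,0,0],
    [0,0,0],
    [0,0,0],
    [0,0,0],
    [0,0,0]
  ]
}}

```text
t: 4.8
position: [0.5687, -0.3181, 0.2335]
orientation: [179.9, 0.1, 99.2]
contact_force: [-0.3, -0.3, -2.0]
gripper_width: 0.045
finger_force: 58.6
```

```bash
python3 -c "
from h import *
o=monitor.get_obs();print(o['contact_force'],o['gripper_width'],o['finger_force'])
y=np.radians(-14.5);X=np.array([np.cos(y),np.sin(y)]);Y=np.array([-X[1],X[0]])
H=np.array([.611,.277])
for sx in (-.125,0):
  p=H+sx*X-.028*Y; print(p.round(4)); go([*p,.231],75.5)
"
```

```text
[-0.26058355 -0.29161505 -1.99951347] 0.04473102771288757 58.55822682380676
[0.483  0.2812]
at [ 0.5687 -0.3181  0.2335] [1.7988e+02 9.0000e-02 9.9220e+01] t 4.8 F [-0.3 -0.3 -2. ]
offset [0.6053, 0.0114, 0.0015] rot [0.0023, 0.0011, 0.4141]
[0.604  0.2499]
at [ 0.5687 -0.3181  0.2335] [1.7988e+02 9.0000e-02 9.9220e+01] t 4.8 F [-0.3 -0.3 -2. ]
offset [0.555, 0.1259, 0.0019] rot [0.0023, 0.0011, 0.4141]
```

{"name": "apply_moves", "arguments": {
  "offset": [
    [0.012,0,0],
    [0.04,0,0],
    [0.08,0,0],
    [0.12,0,0],
    [0.16,0,0],
    [0.2,0,0],
    [0.24,0,0],
    [0.28,0,0]
  ],
  "rot": [
    [0,0,0],
    [0,0,0.01],
    [0,0,0.04],
    [0,0,0.08],
    [0,0,0.12],
    [0,0,0.16],
    [0,0,0.2],
    [0,0,0.24]
  ]
}}

```text
t: 5.6
position: [0.5216, -0.0392, 0.2304]
orientation: [-179.9, -0.0, 85.4]
contact_force: [1.2, 0.5, -1.7]
gripper_width: 0.044
finger_force: 58.6
```

```bash
python3 -c "
from h import *
go([.47,.281,.233],75.5)
"
```

```text
at [ 0.5216 -0.0392  0.2304] [-179.9    -0.     85.41] t 5.6 F [ 1.2  0.5 -1.7]
offset [0.3151, -0.0771, -0.0025] rot [-0.0017, 0.0001, 0.173]
```

{"name": "apply_moves", "arguments": {
  "offset": [
    [0.042,-0.012,0],
    [0.085,-0.025,0],
    [0.13,-0.04,-0.001],
    [0.175,-0.055,-0.002],
    [0.22,-0.068,-0.002],
    [0.26,-0.075,-0.002],
    [0.295,-0.077,-0.002],
    [0.313,-0.077,-0.002]
  ],
  "rot": [
    [0,0,0.03],
    [0,0,0.06],
    [0,0,0.09],
    [0,0,0.12],
    [0,0,0.15],
    [0,0,0.173],
    [0,0,0.173],
    [0,0,0.173]
  ]
}}

```text
t: 6.4
position: [0.4686, 0.2804, 0.2325]
orientation: [-179.9, -0.0, 75.8]
contact_force: [-0.3, -0.3, -2.0]
gripper_width: 0.042
finger_force: 58.6
```

```bash
python3 -c "
from h import *
w=viewer.snapshot('wrist');save(w,'w2.png')
t=viewer.snapshot('top');save(t,'t2.png')
im=np.hstack([w['pixels'][:, :, ::-1][:,:],cv2.resize(t['pixels'][130:270,100:280,::-1],(540,420),interpolation=3)]);cv2.imwrite('pics/m2.png',cv2.resize(im,None,fx=.72,fy=.72))
go([.47,.281,.233],75.5)
for n,P in [('hookmid',(.611,.277,.204)),('tip',(.561,.290,.222)),('post',(.671,.261,.204))]: print(n,proj(w,P,True),proj(t,P))
"
```

```text
at [0.4689 0.2801 0.2323] [-1.7987e+02 -4.0000e-02  7.5870e+01] t 6.5 F [-0.1  0.1 -1.8]
offset [0.0012, 0.0008, -0.0007] rot [-0.0023, -0.0006, 0.0065]
hookmid [498.17141691 188.00933575] [171.8212926  189.68389402]
tip [445.06357221 192.73826586] [163.91671139 208.61318975]
post [557.2910073  191.33313262] [179.14627288 166.3982626 ]
```

View pics/m2.png

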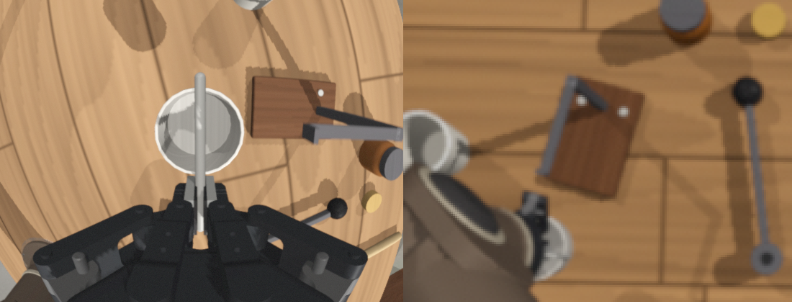

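The pail hangs level in the gripper, with the bail middle in front of the hook. In the composite the hook tip is near (307,132). I'll zoom in for the hook's exact position.

```bash
python3 -c "
from h import *
w=cv2.imread('pics/w2.png')[90:270,340:560];t=cv2.imread('pics/t2.png')[155:225,150:225]
cv2.imwrite('pics/z2.png',np.hstack([cv2.resize(w,(440,360),interpolation=3),cv2.resize(t,(360,336),interpolation=3)[:360] if 0 else cv2.copyMakeBorder(cv2.resize(t,(360,336),interpolation=3),0,24,0,0,cv2.BORDER_CONSTANT)]))"
```

```text
(no output)
```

View pics/z2.png

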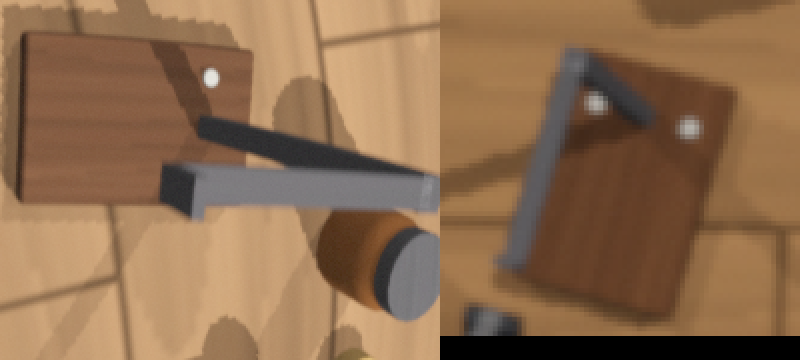

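Hook tip's top edge is at wrist px (440,187) and top px (165.6,209.6). The post top is at wrist (555,185) and top (178.1,166.9).

```bash
python3 -c "
from h import *
w=viewer.snapshot('wrist');t=viewer.snapshot('top')
print(atz(w,(440,187.5),.222,True),atz(t,(165.6,209.6),.222)); print(atz(w,(555,185),.204,True),atz(t,(178.1,166.9),.204))
b0=atz(w,(199/.72,75/.72),.2515,True);print('bail far end',b0, atz(w,(199/.72,190/.72),.2515,True))
y=np.radians(-14.5)
"
```

```text
[0.55840365 0.29334987 0.222     ] [0.55864005 0.28573383 0.222     ]
[0.66819174 0.26634607 0.204     ] [0.66965057 0.26359892 0.204     ]
bail far end [0.48454329 0.35079269 0.2515    ] [0.46865493 0.28781219 0.2515    ]
```

```bash
python3 -c "
from h import *
go([.6022,.2508,.2325],76)
"
```

```text
at [0.47   0.2764 0.2322] [-1.7991e+02  1.0000e-01  7.5640e+01] t 6.6 F [-0.4 -0.2 -1.6]
offset [0.008, 0.1344, -0.0005] rot [-0.0015, 0.0017, -0.0062]
```

{"name": "apply_moves", "arguments": {
  "offset": [
    [0.003,0.008,0],
    [0.005,0.024,0],
    [0.007,0.044,0],
    [0.007,0.066,0],
    [0.007,0.09,0],
    [0.007,0.112,0],
    [0.007,0.127,0],
    [0.007,0.133,0]
  ],
  "rot": [
    [0,0,0],
    [0,0,0],
    [0,0,0],
    [0,0,-0.006],
    [0,0,-0.006],
    [0,0,-0.006],
    [0,0,-0.006],
    [0,0,-0.006]
  ]
}}

```text
t: 7.4
position: [0.6038, 0.2473, 0.2325]
orientation: [180.0, 0.1, 75.7]
contact_force: [-0.1, -0.2, -3.1]
gripper_width: 0.044
finger_force: 58.6
```

```bash
python3 -c "
from h import *
go([.6022,.2508,.19],76)
w=viewer.snapshot('wrist');s=viewer.snapshot('scene')
cv2.imwrite('pics/z3.png',np.hstack([cv2.resize(w['pixels'][60:300,160:460,::-1],(450,360)),cv2.resize(s['pixels'][160:280,330:440,::-1],(330,360),interpolation=3)]))"
```

```text
at [0.6038 0.2473 0.2325] [1.7999e+02 7.0000e-02 7.5670e+01] t 7.4 F [-0.1 -0.2 -3.1]
offset [0.003, -0.0024, 0.0425] rot [0.0002, 0.0012, -0.0057]
```

View pics/z3.png

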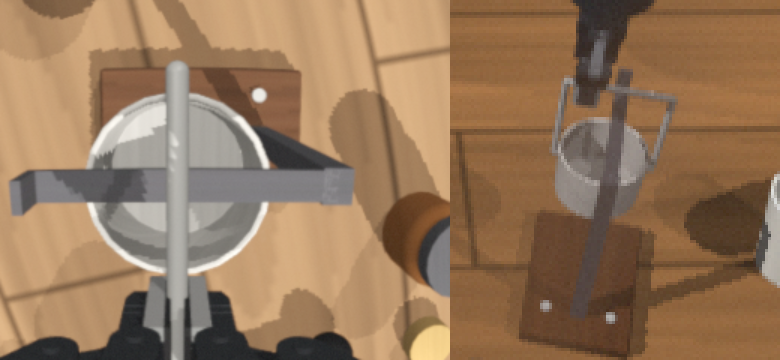

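The bail bar crosses the hook arm near its middle, with the tip through the window, so I'm lowering it now.

{"name": "apply_moves", "arguments": {
  "offset": [
    [0.001,0,0.003],
    [0.001,0,0.01],
    [0.001,0,0.018],
    [0.001,0,0.026],
    [0.001,0,0.033],
    [0.001,0,0.038],
    [0.001,0,0.041],
    [0.001,0,0.043]
  ],
  "rot": [
    [0,0,0],
    [0,0,0],
    [0,0,0],
    [0,0,0],
    [0,0,0],
    [0,0,0],
    [0,0,0],
    [0,0,0]
  ]
}}

```text
t: 8.3
position: [0.602, 0.2511, 0.19]
orientation: [-180.0, 0.0, 75.9]
contact_force: [0.8, 0.1, -2.0]
gripper_width: 0.044
finger_force: 58.6
```

{"name": "apply_moves", "arguments": {
  "offset": [
    [0,0,0.001],
    [0,0,0.002],
    [0,0,0.002],
    [0,0,0.002],
    [0,0,0.002],
    [0,0,0.002],
    [0,0,0.002],
    [0,0,0.002]
  ],
  "rot": [
    [0,0,0],
    [0,0,0],
    [0,0,0],
    [0,0,0],
    [0,0,0],
    [0,0,0],
    [0,0,0],
    [0,0,0]
  ]
}}

```text
t: 9.1
position: [0.6021, 0.2512, 0.1885]
orientation: [180.0, -0.0, 75.9]
contact_force: [-0.7, -0.1, 0.7]
gripper_width: 0.043
finger_force: 58.6
```

{"name": "apply_moves", "arguments": {
  "offset": [
    [0,0,0],
    [0,0,0],
    [0,0,0],
    [0,0,0],
    [0,0,0],
    [0,0,0],
    [0,0,0],
    [0,0,0]
  ],
  "rot": [
    [0,0,0],
    [0,0,0],
    [0,0,0],
    [0,0,0],
    [0,0,0],
    [0,0,0],
    [0,0,0],
    [0,0,0]
  ],
  "hand": 0.5
}}

```text
t: 9.9
position: [0.602, 0.2511, 0.1883]
orientation: [-180.0, 0.0, 75.9]
contact_force: [0.0, 0.6, 0.4]
gripper_width: 0.498
finger_force: 0.0
```

{"name": "apply_moves", "arguments": {
  "offset": [
    [0,0,-0.005],
    [0,0,-0.015],
    [0,0,-0.03],
    [0,0,-0.05],
    [0,0,-0.07],
    [0,0,-0.085],
    [0,0,-0.095],
    [0,0,-0.1]
  ],
  "rot": [
    [0,0,0],
    [0,0,0],
    [0,0,0],
    [0,0,0],
    [0,0,0],
    [0,0,0],
    [0,0,0],
    [0,0,0]
  ]
}}

```text
t: 10.7
position: [0.6022, 0.2513, 0.2897]
orientation: [179.9, -0.1, 75.9]
contact_force: [-0.5, 0.3, -0.4]
gripper_width: 0.501
finger_force: 0.0
```

```bash
python3 -c "
from h import *
w=viewer.snapshot('wrist');s=viewer.snapshot('scene')
cv2.imwrite('pics/z4.png',np.hstack([cv2.resize(w['pixels'][60:300,160:460,::-1],(450,360)),cv2.resize(s['pixels'][160:280,330:440,::-1],(330,360),interpolation=3)]))
# lever
H=np.array([.466,.032]);B=np.array([.693,.064]);d=(B-H)/np.linalg.norm(B-H);p=H+.058*d
print(p,np.degrees(np.arctan2(d[1],d[0])));go([*p,.29],8)"
```

```text
[0.52343215 0.04009616] 8.024064635282189
at [0.6021 0.2512 0.2888] [ 1.7997e+02 -2.0000e-02  7.5900e+01] t 10.8 F [-0.3 -0.5  0.6]
offset [-0.2239, -0.0249, -0.0013] rot [0.0003, -0.0007, 1.1852]
```

View pics/z4.png

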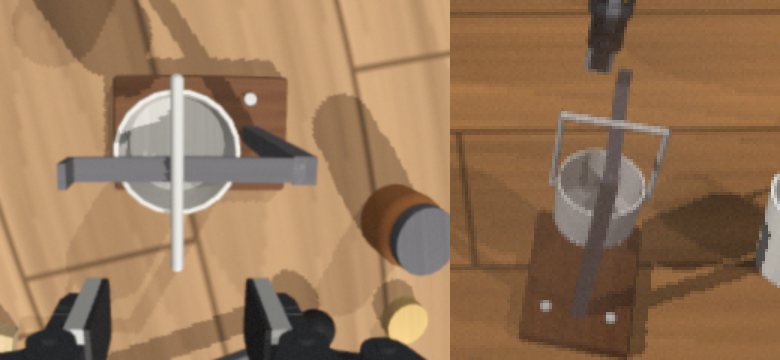

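The pail hangs level and free on the hook arm (bar crossing it mid-way, at crop (178,168)). The lever is next.

{"name": "apply_moves", "arguments": {
  "offset": [
    [-0.02,-0.003,0],
    [-0.05,-0.006,0],
    [-0.085,-0.01,0.01],
    [-0.12,-0.014,0.02],
    [-0.155,-0.018,0.04],
    [-0.19,-0.021,0.06],
    [-0.215,-0.024,0.08],
    [-0.224,-0.025,0.09]
  ],
  "rot": [
    [0,0,0.148],
    [0,0,0.296],
    [0,0,0.444],
    [0,0,0.592],
    [0,0,0.74],
    [0,0,0.888],
    [0,0,1.036],
    [0,0,1.184]
  ]
}}

```text
t: 11.6
position: [0.5209, 0.0363, 0.1958]
orientation: [179.9, 0.2, 7.5]
contact_force: [0.2, 0.0, 0.1]
gripper_width: 0.498
finger_force: 0.0
```

{"name": "apply_moves", "arguments": {
  "offset": [
    [0,0,0],
    [0,0,0],
    [0,0,0],
    [0,0,0],
    [0,0,0],
    [0,0,0],
    [0,0,0],
    [0,0,0]
  ],
  "rot": [
    [0,0,0],
    [0,0,0],
    [0,0,0],
    [0,0,0],
    [0,0,0],
    [0,0,0],
    [0,0,0],
    [0,0,0]
  ],
  "hand": 0.7
}}

```text
t: 12.4
position: [0.5232, 0.04, 0.1983]
orientation: [180.0, -0.0, 8.1]
contact_force: [-0.0, 0.1, 0.1]
gripper_width: 0.7
finger_force: 0.0
```

```bash
python3 -c "
from h import *
w=viewer.snapshot('wrist');save(w,'w5.png')
go([.5234,.0401,.2],8)
for n,P in [('hub',(.466,.032,.044)),('ball',(.693,.064,.022)),('bal',(.5234,.0401,.022))]: print(n,proj(w,P,True))
"
```

```text
at [0.5232 0.0399 0.1983] [180.    -0.     8.08] t 12.45 F [ 0.  -1.6  0.5]
offset [0.0002, -0.0001, -0.0017] rot [0.0, -0.0001, 0.0014]
hub [277.89608272 245.7394571 ]
ball [278.23796597  13.78674257]
bal [277.95535004 183.56602811]
```

View pics/w5.png

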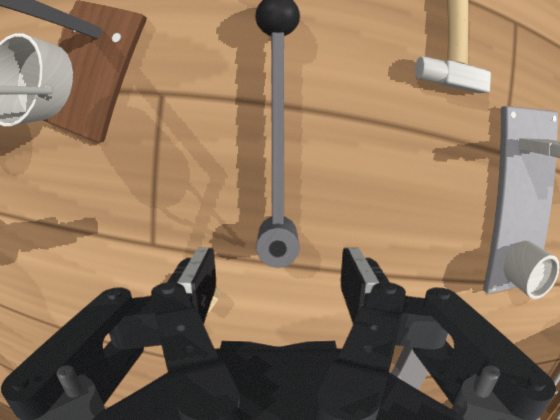

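The wrist view has the hub bore at (277,248) and the ball at (278,15), so the lever is aligned and about 2 mm nearer than predicted. Descending.

{"name": "apply_moves", "arguments": {
  "offset": [
    [-0.002,0,0.01],
    [-0.002,0,0.035],
    [-0.002,0,0.07],
    [-0.002,0,0.105],
    [-0.002,0,0.14],
    [-0.002,0,0.168],
    [-0.002,0,0.186],
    [-0.002,0,0.192]
  ],
  "rot": [
    [0,0,0],
    [0,0,0],
    [0,0,0],
    [0,0,0],
    [0,0,0],
    [0,0,0],
    [0,0,0],
    [0,0,0]
  ]
}}

```text
t: 13.25
position: [0.5193, 0.0395, 0.0038]
orientation: [-180.0, 0.2, 8.1]
contact_force: [0.0, 0.3, -0.2]
gripper_width: 0.701
finger_force: 0.0
```

{"name": "apply_moves", "arguments": {
  "offset": [
    [0,0,0],
    [0,0,0],
    [0,0,0],
    [0,0,0],
    [0,0,0],
    [0,0,0],
    [0,0,0],
    [0,0,0]
  ],
  "rot": [
    [0,0,0],
    [0,0,0],
    [0,0,0],
    [0,0,0],
    [0,0,0],
    [0,0,0],
    [0,0,0],
    [0,0,0]
  ],
  "hand": 0
}}

```text
t: 14.05
position: [0.5221, 0.0398, 0.0075]
orientation: [180.0, -0.1, 8.1]
contact_force: [-1.4, 0.3, 7.6]
gripper_width: 0.128
finger_force: 59.1
```

{"name": "apply_moves", "arguments": {
  "offset": [
    [0,0,-0.003],
    [0,0,-0.01],
    [0,0,-0.025],
    [0,0,-0.045],
    [0,0,-0.065],
    [0,0,-0.085],
    [0,0,-0.097],
    [0,0,-0.1]
  ],
  "rot": [
    [0,0,0],
    [0,0,0],
    [0,0,0],
    [0,0,0],
    [0,0,0],
    [0,0,0],
    [0,0,0],
    [0,0,0]
  ]
}}

```text
t: 14.85
position: [0.5216, 0.0396, 0.1075]
orientation: [180.0, -0.1, 8.1]
contact_force: [0.4, -0.1, -7.6]
gripper_width: 0.126
finger_force: 58.9
```

```bash
python3 -c "
from h import *
o=monitor.get_obs();print(o['torque'],o['gripper_width'])
w=viewer.snapshot('wrist');save(w,'w6.png');s=viewer.snapshot('scene')
cv2.imwrite('pics/z6.png',np.hstack([cv2.resize(w['pixels'][:,:,::-1],(440,330)),cv2.resize(s['pixels'][170:280,220:340,::-1],(360,330),interpolation=3)]))
go([.521,.04,.2],8)
d=np.array([np.cos(np.radians(8)),np.sin(np.radians(8))]);g=o['position'][:2]
for n,q in (('hub',g-.058*d),('ball',g+.172*d)):
  for z in (.1,): print(n,proj(w,(*q,z+(.044 if n=='hub' else .022)),True))
"
```

```text
[-0.03510654 -0.05464904  0.03435709] 0.12643677766356767
at [0.521  0.0395 0.1062] [179.99  -0.     8.06] t 14.95 F [-0.9  0.7 -7.3]
offset [0.0001, -0.0005, -0.0938] rot [0.0002, -0.0, 0.001]
hub [278.53572527 397.46445634]
ball [ 279.34611616 -106.27226573]
```

View pics/z6.png

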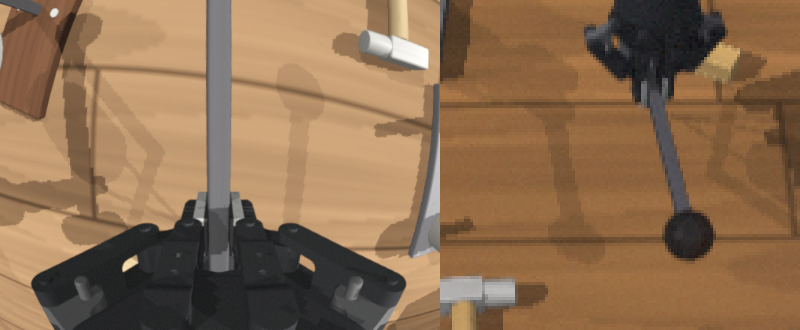

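The lever is held, measured at 7.5 N with near-zero moment. I'm raising it and carrying it over the cradle.

{"name": "apply_moves", "arguments": {
  "offset": [
    [0,0.003,-0.006],
    [-0.001,0.01,-0.018],
    [-0.003,0.024,-0.032],
    [-0.006,0.044,-0.044],
    [-0.009,0.068,-0.052],
    [-0.012,0.093,-0.055],
    [-0.015,0.119,-0.055],
    [-0.018,0.145,-0.055]
  ],
  "rot": [
    [0,0,0],
    [0,0,0],
    [0,0,-0.005],
    [0,0,-0.01],
    [0,0,-0.016],
    [0,0,-0.022],
    [0,0,-0.028],
    [0,0,-0.034]
  ]
}}

```text
t: 15.75
position: [0.5235, -0.1082, 0.1619]
orientation: [180.0, 0.0, 10.0]
contact_force: [0.8, -0.7, -6.8]
gripper_width: 0.125
finger_force: 58.9
```

```bash
python3 -c "
from h import *
go([.5263,-.2917,.162],12.2)
"
```

```text
at [ 0.5235 -0.1082  0.1619] [179.99   0.    10.01] t 15.75 F [ 0.8 -0.7 -6.8]
offset [-0.0291, 0.1812, -0.0001] rot [0.0003, 0.0, -0.0382]
```

{"name": "apply_moves", "arguments": {
  "offset": [
    [-0.004,0.026,0],
    [-0.008,0.053,0],
    [-0.013,0.082,0],
    [-0.018,0.11,0],
    [-0.022,0.138,0],
    [-0.026,0.162,0],
    [-0.028,0.178,0],
    [-0.029,0.183,0]
  ],
  "rot": [
    [0,0,-0.006],
    [0,0,-0.012],
    [0,0,-0.018],
    [0,0,-0.024],
    [0,0,-0.03],
    [0,0,-0.036],
    [0,0,-0.038],
    [0,0,-0.038]
  ]
}}

```text
t: 16.55
position: [0.5263, -0.2941, 0.1612]
orientation: [180.0, 0.0, 12.0]
contact_force: [-0.4, 0.8, -6.6]
gripper_width: 0.127
finger_force: 58.9
```

{"name": "apply_moves", "arguments": {
  "offset": [
    [0,0,0],
    [0,0,0.003],
    [0,0,0.012],
    [0,0,0.022],
    [0,0,0.032],
    [0,0,0.04],
    [0,0,0.044],
    [0,0,0.045]
  ],
  "rot": [
    [0,0,0],
    [0,0,0],
    [0,0,0],
    [0,0,0],
    [0,0,0],
    [0,0,0],
    [0,0,0],
    [0,0,0]
  ]
}}

```text
t: 17.35
position: [0.5267, -0.2915, 0.1155]
orientation: [-180.0, 0.1, 12.2]
contact_force: [1.0, 0.1, -6.2]
gripper_width: 0.126
finger_force: 58.9
```

```bash
python3 -c "
from h import *
go([.5263,-.2917,.117],12.2)
print(monitor.get_obs()['torque'])
w=viewer.snapshot('wrist');s=viewer.snapshot('scene');t=viewer.snapshot('top')
cv2.imwrite('pics/z7.png',np.hstack([cv2.resize(s['pixels'][165:295,130:230,::-1],(400,520),interpolation=3),cv2.resize(t['pixels'][150:280,340:440,::-1],(400,520),interpolation=3)]))
cu=np.array([.4696,-.304]);a=np.radians(12.2);d=np.array([np.cos(a),np.sin(a)])
for n,x,z in (('hubtop',0,.154),('hubbot',0,.11),('bar160',.16,.132),('ball',.23,.132),('barend',.2,.132),('fork',.16,.092),('cup',0,.07)):
  P=(*(cu+x*d),z); a_=proj(s,P);b_=proj(t,P);print(n,((a_-[130,165])*4).round(),((b_-[340,150])*4).round()+[400,0])
"
```

```text
at [ 0.5267 -0.2915  0.1155] [-1.7996e+02  5.0000e-02  1.2190e+01] t 17.35 F [ 1.   0.1 -6.2]
offset [-0.0004, 0.0001, -0.0015] rot [-0.0008, 0.0009, -0.0001]
[ 0.01940139  0.02150547 -0.02539729]
hubtop [148.  57.] [624. 402.]
hubbot [157. 101.] [605. 402.]
bar160 [178. 249.] [564. 169.]
ball [191. 331.] [542.  69.]
barend [186. 295.] [551. 111.]
fork [186. 287.] [550. 176.]
cup [164. 139.] [590. 402.]
```

View pics/z7.png

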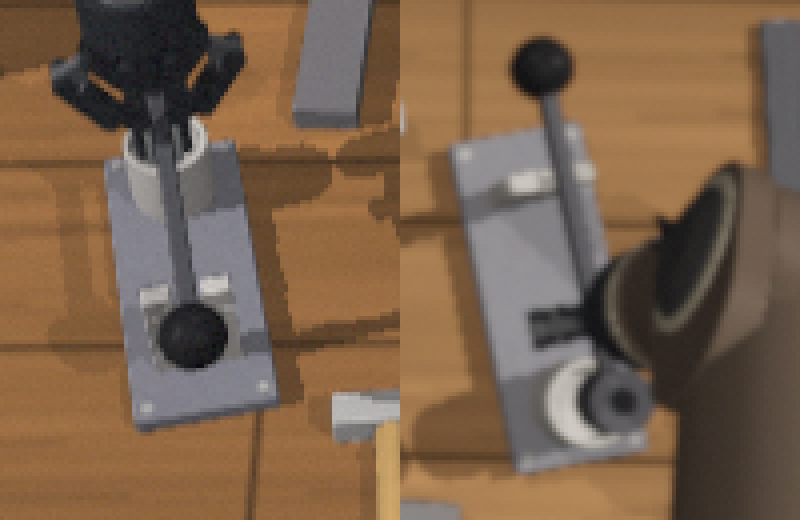

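The hub bore is at (624,402) and the ball at (542,68) in the top crop, matching the prediction within a pixel. In the scene crop the ball at (193,334) was predicted at (191,331). The lever is level and centred, so I'll let it settle and hand in.

{"name": "apply_moves", "arguments": {
  "offset": [
    [0,0,0],
    [0,0,0],
    [0,0,0],
    [0,0,0],
    [0,0,0],
    [0,0,0],
    [0,0,0],
    [0,0,0]
  ],
  "rot": [
    [0,0,0],
    [0,0,0],
    [0,0,0],
    [0,0,0],
    [0,0,0],
    [0,0,0],
    [0,0,0],
    [0,0,0]
  ]
}}

```text
t: 18.3
position: [0.527, -0.2917, 0.1163]
orientation: [180.0, -0.0, 12.2]
contact_force: [0.9, -0.8, -7.0]
gripper_width: 0.127
finger_force: 58.9
```

```bash
python3 -c "
from h import *
go([.5263,-.2917,.1165],12.2); print(job.job_done())"
```

```text
at [ 0.527  -0.2917  0.1163] [180.   -0.   12.2] t 18.3 F [ 0.9 -0.8 -7. ]
offset [-0.0007, -0.0001, -0.0002] rot [0.0, -0.0, -0.0001]
the job is handed in; nothing more can be done
None
```

The job is handed in at 18.3 s: the pail hangs on the hook, released, and the lever is held level and still, its hub about 4 cm above the cup's rim and its bar over the fork; the hand-in returned no verdict.

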